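# Break the lid stay and shut the tool chest

## Robot

A 7-joint arm with a two-finger parallel gripper is mounted at the origin on a cart in front of the work surface, level with it; the furniture and walls round the work are solid. World frame = base frame: x ahead of the robot, y to its left, z up, the work surface at z = 0. Lengths are in m, angles in degrees, forces in N, time in s.
With the tool pointing down it reaches from about 0.35 to 0.775 m from the base axis. Payload 3.1 kg.
Tool frame: the origin (TCP) lies at the very end of the fingers, on their centre line; the grasp point (between the pads) lies 19 mm behind it (pinch_z is the z of the grasp point in the tool frame, in m); z points along the fingers, y is the line along which they close (so a half turn about z gives the same grasp; the last joint's range is limited). The gripper opens to 85 mm and grips with 20 to 120 N. Pads are 22 mm wide; open, the fingers measure 114 mm over their backs; the gripper's body (76 mm by 85 mm) begins 54 mm behind the grasp point. The pads swing forward as they close: fully open they stand 13 mm farther back than shut.
Start: joints at [-68.279, 17.813, 0.802, 86.603, -0.252, 75.585, -1.558], TCP at [0.225, 0.502, 0.231] pointing down, gripper open.
Joint ranges: [-154.91, 154.91], [-16.99, 109.72], [-72.82, 74.43], [7.12, 147.25], [-82.49, 262.49], [11.32, 116.49], [-174.64, 174.64]. Speed limits (degrees/s): [159.86, 159.86, 180, 180, 180, 180, 180].

## Interface

Orientations are given as a 3x3 rotation matrix whose columns are the frame's x, y, z axes.
In Python, from cell import get_obs, read_camera, sign_off, spot_in, spot_point, pinch_z gives the robot as it stands. The module is installed in compiled form; this text tells all that it offers.
- The arm moves only by the tool jog_arm, never from a script. Its argument "plan" is a list of rows, each an object of numbers: "tx", "ty", "tz": the shift along the tool's x, y, z as a fraction of full scale; "ax", "ay", "az": the turn, a rotation vector about the tool's x, y, z as a fraction of full scale. In form: [{"tx": .., "ty": .., "tz": .., "ax": .., "ay": .., "az": ..}, ...]. A call has exactly 5 rows; each row is the pose to reach, as a shift and turn from the pose commanded when the call began, along the tool's axes at that moment; what a row does not reach only later rows make up. Full scale, the value 1, is 200 mm for a shift and 0.5 rad for a turn. A row lasts 1/8 s, in which the tool goes at most 62.5 mm and 10.7 degrees, less where a joint would pass 70% of its speed; a pose out of reach is approached as far as the arm can. A call with a number of a shift or a turn outside -1 to 1 is refused whole. A call with a gripper value outside its range is refused whole. "fingers" is the gripper command: -1 is fully open, 1 is shut, values between are in proportion, set as the call begins (left out, the last holds). The fingers move at their own pace and stop on an object; the grip force is fixed at half the most. Time passes only in rows, so rows that repeat a pose let the fingers close, or fill a call up. It gives the time, the measured TCP pose, the force, the opening and the grip force at its end, in the units of the state.
- get_obs(): the state, without advancing time (a new reading comes with each control period).
- read_camera(name): name is "scene" or "side" or "wrist"; returns a dict with "frame" (384x512x3 uint8, red, green, blue), "z_map" (384x512 float32, m along the optical axis (not along the pixel's ray), 0 where there is no reading), "vfov" (degrees; the focal length in pixels is half the picture's height over the tangent of half this angle, whatever the lens; pixels are square), "cx", "cy" (the principal point, pixels), "pose" (4x4, takes a point from camera to world coordinates). Camera axes: x right, y down, z forward; pixel columns grow to the right and rows downward; lengths in m; the calibration is good to about 2 mm. A picture is of the moment at which its call begins.
- sign_off(): hands the job in; it is judged then, once.
Trained networks look in the newest picture that a camera, given by its name, has taken for a name from the list of things; names that differ only in an ending like _2 or _b are one class to them, and where a whole thing is asked for, a point or a joint stands for the part that bears it (a point fixed in the world has none). Each returns a list of dicts, best first, with "confidence" (0 to 1); they miss things now and then, are a little off and sometimes report something else, mostly with a low value. They report only what shows in the picture. A call takes as long as a camera call.
- spot_in(thing, camera): "extent" ([left, top, width, height] in pixels, round what is visible of it).
- spot_point(thing, camera): "centre" ([row, column] in pixels: a listed point, or the origin of a listed thing).
The state is a dict: "time_s": time; "joint_pos": joint angles; "joint_velocities": joint speeds; "effort": joint torques, N m; "tool_pos": TCP position; "tool_rot": TCP orientation; "ft_force": force on the tool from outside, world axes, zero at the start; "ft_torque": the same for the moment, N m; "width": finger opening in m; "gripper_force": force on a finger pad.
Only numpy, scipy, OpenCV 4.12 (cv2) and the standard library are available. Lean on these libraries where they do the work, as an engineer would, in place of code of your own. Each camera call takes 0.05 s, during which the arm holds its last target. There are 200 camera calls.

## Task

The plywood tool chest stands open, its lid propped up by a locked folding stay. Press the stay's knuckle down so that the stay breaks, then lower the lid gently until it is fully shut, without slamming it.

Things in the scene. Friction and masses are not known exactly. Their poses are not given: they have to be found in the camera images.
- chest_hinge (a point): Middle of the hinge line of the tool chest, on top of its rear wall. The chest is a fixed open plywood box, 220 mm deep, 280 wide, 120 high; its rim is level with this point. Its axes: z up, -x to the chest's front (roughly to the robot), y along the hinge line; the box spans x -220..0, y -140..140 mm. The stay's lower pivot is at x -190, y -90, z -20 mm.
- stay_knuckle (a point): Centre of the stay's knuckle: a dark steel barrel, 20 mm thick, 24 long, parallel to the hinge line, where its two flat bars (lower 76, upper 122 mm) meet, at the right inside the chest. Locked, it lies 125 mm in front of the hinge line, 20 above the rim. Some newtons from above swing it down and back on a circle about the lower pivot; 25 mm down breaks the stay; the lid drops only a little.
- chest_lid (a joint): Lid angle, rad: 0 shut, 1.55 as found, upright; the locked stay holds it. The lid is a plywood board 12 mm thick, as wide as the chest, reaching 226 mm from the hinge line, which lies in its underside. Its hinge is stiff: with the stay broken it stays where it is left, and about 5 N near its free edge, from behind and above, pushes it down; the stay folds into the chest.
- knuckle (a joint): Bend of the stay at its knuckle, rad: 0 locked (on its stop, 0.14 past straight), 0.14 straight; it grows as the stay is broken and folds, to about 2 with the lid shut.

How it is judged:
By the outcome, as a careful person would: the job done as asked, in the order asked, and still so for the second after the job is handed in, with the robot touching nothing.
It also fails if it takes over 48 s, if anything falls off the work surface, if the arm or the gripper's body presses on something with over 40 N, if the wrist force passes 120 N, or if a joint passes its speed limit or range.

## Working session

There is one attempt and no reset: what is moved stays moved. The work goes in short steps, Python scripts to look and compute and a tool call to move; the robot and the scene stay as the last step left them, time stands still between calls to the robot, and variables do not carry over. Pictures are saved under pics/ and viewed, at most 10 in all, crops included, and the job is handed in when it is done.

Besides the shell and the picture viewer there is one more tool, called after "Request:" by a JSON object that holds its "api" and its "payload". jog_arm: Moves the arm, as the interface text tells. Shift numbers are shares of 200 mm and turn numbers shares of 0.5 rad, none past 1 either way. Its arguments: {"type":"object","properties":{"plan":{"type":"array"},"fingers":{"type":"number"}},"required":["plan"]}

```bash
mkdir -p pics
cat > h.py <<'E'
import numpy as np, cv2
from cell import *
def look(cam,fn=None):
    c=read_camera(cam)
    if fn: cv2.imwrite('pics/'+fn,c['frame'][:,:,::-1])
    return c
def pt(c,r,col,z=None):
    f=192/np.tan(np.radians(c['vfov'])/2)
    if z is None:
        w=c['z_map'][int(r)-1:int(r)+2,int(col)-1:int(col)+2]; z=np.median(w[w>0])
    p=np.array([(col-c['cx'])/f*z,(r-c['cy'])/f*z,z,1])
    return (c['pose']@p)[:3]
E
python3 - <<'E'
from h import *
o=get_obs();print(o['tool_pos'],np.round(o['tool_rot'],3),o['time_s'],pinch_z)
ims=[]
for cam in ['scene','side']:
    c=look(cam);ims.append(c['frame'])
    for t in ['chest_hinge','stay_knuckle']:
        for d in spot_point(t,cam)[:2]:
            print(cam,t,d,pt(c,*d['centre']))
    print(spot_in('chest_lid',cam)[:1], c['pose'][:3,3])
cv2.imwrite('pics/a.png',cv2.resize(np.vstack(ims),None,fx=.78,fy=.78)[:,:,::-1])
E
```

```text
[0.22435841 0.50135952 0.23020374] [[-0.913  0.408 -0.001]
 [ 0.408  0.913 -0.002]
 [-0.    -0.002 -1.   ]] 0.0 -0.0187
scene chest_hinge {'centre': [197.2, 295.0], 'confidence': 0.94} [0.62978362 0.0326745  0.12215855]
scene stay_knuckle {'centre': [241.3, 291.0], 'confidence': 0.96} [ 0.47747132 -0.01802148  0.14814984]
[{'extent': [251.0, 94.4, 114.2, 130.9], 'confidence': 0.83}] [ 0.01949306 -0.17523647  0.71344008]
side chest_hinge {'centre': [213.2, 276.4], 'confidence': 0.55} [0.62783544 0.04835162 0.12085561]
side stay_knuckle {'centre': [239.1, 223.9], 'confidence': 0.84} [ 0.49069241 -0.01560263  0.14772205]
[{'extent': [271.6, 99.8, 22.9, 166.9], 'confidence': 0.76}] [ 0.41752749 -0.50015978  0.72734021]
```

View pics/a.png

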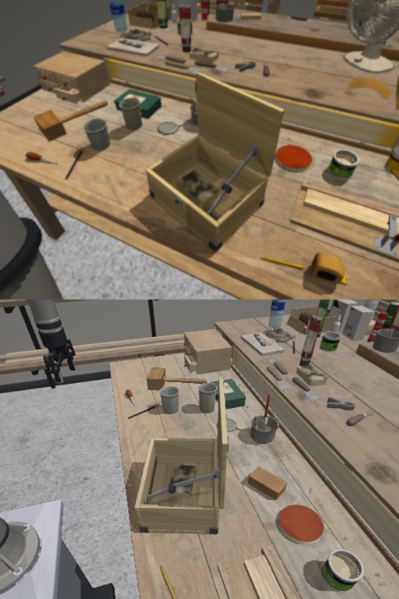

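The scene picture shows the chest right of centre with its lid upright and the stay on the right (knuckle at about row 241, col 291 in the full frame). The side picture agrees. Next I'll get the chest yaw from the lid plane.

```bash
cat >> h.py <<'E'
def cloud(c):
    f=192/np.tan(np.radians(c['vfov'])/2); z=c['z_map']
    v,u=np.mgrid[:384,:512]; P=np.stack([(u-c['cx'])/f*z,(v-c['cy'])/f*z,z,np.ones_like(z)],-1)
    P=(P@c['pose'].T)[...,:3]; P[z<=0]=np.nan; return P
E
python3 - <<'E'
from h import *
c=look('scene');P=cloud(c).reshape(-1,3)
m=(P[:,2]>.17)&(P[:,2]<.37)&(P[:,0]>.5)&(P[:,0]<.72)&(abs(P[:,1]-.04)<.18)
Q=P[m]
for i in range(6):
    ctr=np.median(Q,0) if i==0 else Q.mean(0); n=np.linalg.svd(Q-ctr,full_matrices=False)[2][2]
    d=abs((Q-ctr)@n); Q=Q[d<max(.004,np.percentile(d,90))] if i<5 else Q
n*=-np.sign(n[0]);yaw=np.degrees(np.arctan2(-n[1],-n[0]))
print(len(Q),ctr,n,yaw,Q.min(0),Q.max(0))
a=np.radians(yaw);X=np.array([np.cos(a),np.sin(a)]);Y=np.array([-X[1],X[0]])
s=Q[:,:2]@Y;print('y range',np.percentile(s,[.3,99.7]),'x of plane',(Q[:,:2]@X).min(),np.percentile(Q[:,:2]@X,[2,50,98]))
# rim points
R=P[(abs(P[:,2]-.12)<.005)&(P[:,0]>.35)&(P[:,0]<.75)&(abs(P[:,1])<.25)]
print('rim',np.percentile(R[:,:2]@X,[1,99]),np.percentile(R[:,:2]@Y,[1,99]),np.median(R[:,2]),len(R))
for nme,p in [('hingeS',(.630,.033)),('hingeside',(.628,.048)),('knS',(.4775,-.018)),('knside',(.4907,-.0156))]:
    print(nme,np.dot(p,X),np.dot(p,Y))
E
```

```text
7204 [0.62247745 0.02032557 0.26663422] [-0.9517926   0.30611697 -0.01957684] -17.82890747663738 [ 0.58096618 -0.10093886  0.17002394] [0.67146744 0.1666852  0.3468866 ]
y range [0.08412716 0.36203611] x of plane 0.5825689048387 [0.58375399 0.58631555 0.58913405]
rim [0.36922897 0.59043764] [0.0840973  0.36241561] 0.1186514787017704 2114
hingeS 0.5896404782489754 0.22430583231454224
hingeside 0.5831438935037547 0.23797310660930066
knS 0.46007924268336925 0.12906331954470024
knside 0.47191049165028154 0.1353895781454009
```

Request:
{"api": "jog_arm", "payload": {"plan": [{"tx": -0.2,"ty": -0.16},{"tx": -0.45,"ty": -0.37},{"tx": -0.7,"ty": -0.58},{"tx": -0.88,"ty": -0.73},{"tx": -1.0,"ty": -0.82}], "fingers": 1}}

```text
$.plan[0]: bad value
```

Request:
{"api": "jog_arm", "payload": {"plan": [{"tx": -0.2,"ty": -0.16},{"tx": -0.45,"ty": -0.37},{"tx": -0.7,"ty": -0.58,"az": -0.1},{"tx": -0.88,"ty": -0.73,"az": -0.22},{"tx": -1.0,"ty": -0.82,"az": -0.22}]}}

```text
$.plan[0]: bad value
```

```bash
cat >> h.py <<'E'
a=np.radians(-17.83);X=np.array([np.cos(a),np.sin(a),0]);Y=np.array([-X[1],X[0],0]);H=.589*X+.2235*Y+[0,0,.12]
def ch(p): p=np.asarray(p)-H; return np.round([p@X*1e3,p@Y*1e3,p[2]*1e3],1)
def to(x,y,z):
    o=get_obs(); p=H+(X*x+Y*y+np.array([0,0,z]))/1e3
    return np.round(o['tool_rot'].T@(p-o['tool_pos'])/.2,3)
E
python3 - <<'E'
from h import *
o=get_obs();print(o['time_s'],ch(o['tool_pos']),o['tool_rot'].round(3).tolist(),o['ft_force'],o['width'])
print(np.degrees(np.arctan2(o['tool_rot'][1,0],o['tool_rot'][0,0])))
c=look('wrist','w1.png')
for d in spot_point('stay_knuckle','wrist')[:2]: p=pt(c,*d['centre']);print(d,p,ch(p))
print(to(-127,-90,60))
E
```

```text
0.45 [-528.9  323.2  111.2] [[-0.913, 0.408, -0.0], [0.408, 0.913, -0.0], [-0.0, -0.0, -1.0]] [-0.05015207 -1.59601493  0.55798398] 0.0852394606442424
155.89515766378935
[-2.223 -1.834  0.257]
```

View pics/w1.png

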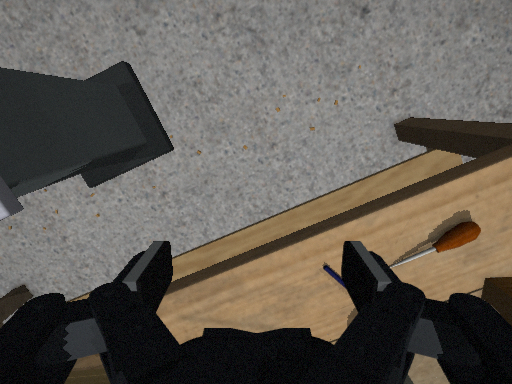

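The calls were refused, so rows probably need all six numbers. The wrist picture only shows the floor and bench edge at the start pose.

Request:
{"api": "jog_arm", "payload": {"plan": [{"tx": -0.2,"ty": -0.16,"tz": 0,"ax": 0,"ay": 0,"az": 0},{"tx": -0.45,"ty": -0.37,"tz": 0,"ax": 0,"ay": 0,"az": 0},{"tx": -0.7,"ty": -0.58,"tz": 0,"ax": 0,"ay": 0,"az": 0},{"tx": -0.88,"ty": -0.73,"tz": 0,"ax": 0,"ay": 0,"az": 0},{"tx": -1.0,"ty": -0.82,"tz": 0,"ax": 0,"ay": 0,"az": 0}], "fingers": 1}}

```text
time_s: 1.18
tool_pos: [0.3416, 0.2676, 0.2317]
tool_rot: [[-0.911, 0.412, 0.001], [0.412, 0.911, -0.0], [-0.001, 0.0, -1.0]]
ft_force: [0.1, -0.0, 0.4]
width: 0.0001
gripper_force: 0.0
```

Request:
{"api": "jog_arm", "payload": {"plan": [{"tx": -0.2,"ty": -0.16,"tz": 0,"ax": 0,"ay": 0,"az": 0},{"tx": -0.45,"ty": -0.37,"tz": 0,"ax": 0,"ay": 0,"az": 0},{"tx": -0.7,"ty": -0.58,"tz": 0,"ax": 0,"ay": 0,"az": -0.1},{"tx": -0.88,"ty": -0.73,"tz": 0,"ax": 0,"ay": 0,"az": -0.22},{"tx": -1.0,"ty": -0.82,"tz": 0,"ax": 0,"ay": 0,"az": -0.22}]}}

```text
time_s: 1.8
tool_pos: [0.4567, 0.0358, 0.2318]
tool_rot: [[-0.951, 0.31, 0.001], [0.31, 0.951, -0.001], [-0.001, -0.0, -1.0]]
ft_force: [-0.5, 1.2, -0.2]
width: 0.0
gripper_force: 0.0
```

Run:
```python
from h import *
o=get_obs();print(o['time_s'],ch(o['tool_pos']),o['tool_rot'].round(3).tolist(),o['ft_force'],o['width'])
print(np.degrees(np.arctan2(o['tool_rot'][1,0],o['tool_rot'][0,0])))
c=look('wrist','w2.png')
for d in spot_point('stay_knuckle','wrist')[:2]: p=pt(c,*d['centre']);print(d,p,ch(p))
print(to(-127,-90,60))
```

```text
1.8 [-165.2  -49.6  111.8] [[-0.951, 0.31, 0.001], [0.31, 0.951, -0.001], [-0.001, -0.0, -1.0]] [-0.45654121  1.21003661 -0.23755279] 8.19959352085769e-06
161.94954186186234
{'centre': [240.0, 211.3], 'confidence': 0.73} [ 0.4802096  -0.01235353  0.1494594 ] [-128.1  -88.2   29.5]
[-0.188 -0.196  0.259]
```

View pics/w2.png

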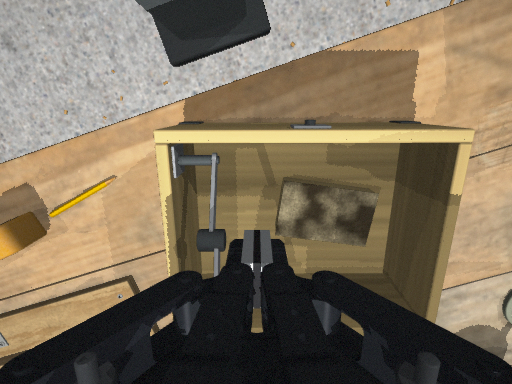

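The wrist picture shows the knuckle barrel at about (240, 211), the bars running along column 213, and the fingers shut just right of it. This fits my chest frame, so I'll go to just above the barrel.

Request:
{"api": "jog_arm", "payload": {"plan": [{"tx": -0.06,"ty": -0.07,"tz": 0.03,"ax": 0,"ay": 0,"az": 0},{"tx": -0.13,"ty": -0.14,"tz": 0.1,"ax": 0,"ay": 0,"az": 0},{"tx": -0.185,"ty": -0.2,"tz": 0.2,"ax": 0,"ay": 0,"az": 0},{"tx": -0.185,"ty": -0.2,"tz": 0.29,"ax": 0,"ay": 0,"az": 0},{"tx": -0.185,"ty": -0.2,"tz": 0.34,"ax": 0,"ay": 0,"az": 0}]}}

```text
time_s: 2.52
tool_pos: [0.4781, -0.009, 0.1624]
tool_rot: [[-0.952, 0.305, -0.002], [0.305, 0.953, 0.001], [0.002, 0.0, -1.0]]
ft_force: [0.0, 0.5, 0.7]
width: 0.0
gripper_force: 0.0
```

Request:
{"api": "jog_arm", "payload": {"plan": [{"tx": 0,"ty": 0,"tz": 0.04,"ax": 0,"ay": 0,"az": 0},{"tx": 0,"ty": 0,"tz": 0.08,"ax": 0,"ay": 0,"az": 0},{"tx": -0.01,"ty": 0,"tz": 0.11,"ax": 0,"ay": 0,"az": 0},{"tx": -0.02,"ty": 0,"tz": 0.13,"ax": 0,"ay": 0,"az": 0},{"tx": -0.025,"ty": 0,"tz": 0.15,"ax": 0,"ay": 0,"az": 0}]}}

```text
time_s: 3.15
tool_pos: [0.4849, -0.0117, 0.1338]
tool_rot: [[-0.952, 0.306, 0.003], [0.306, 0.952, 0.0], [-0.003, 0.001, -1.0]]
ft_force: [1.8, -0.1, 4.2]
width: -0.0003
gripper_force: 2.1
```

Run:
```python
from h import *
o=get_obs();print(o['time_s'],ch(o['tool_pos']),o['ft_force'])
```

```text
3.15 [-123.8  -86.2   13.8] [ 1.82697487 -0.12445104  4.16639141]
```

Request:
{"api": "jog_arm", "payload": {"plan": [{"tx": -0.01,"ty": 0,"tz": 0.03,"ax": 0,"ay": 0,"az": 0},{"tx": -0.015,"ty": 0,"tz": 0.06,"ax": 0,"ay": 0,"az": 0},{"tx": -0.02,"ty": 0,"tz": 0.085,"ax": 0,"ay": 0,"az": 0},{"tx": -0.02,"ty": 0,"tz": 0.1,"ax": 0,"ay": 0,"az": 0},{"tx": -0.02,"ty": 0,"tz": 0.105,"ax": 0,"ay": 0,"az": 0}]}}

```text
time_s: 3.78
tool_pos: [0.4885, -0.0129, 0.1131]
tool_rot: [[-0.952, 0.306, 0.002], [0.306, 0.952, 0.0], [-0.002, 0.001, -1.0]]
ft_force: [0.4, -0.4, 8.3]
width: 0.0001
gripper_force: 4.6
```

Run:
```python
from h import *
o=get_obs();print(o['time_s'],ch(o['tool_pos']),o['ft_force'])
c=look('side','s3.png')
for d in spot_point('stay_knuckle','side')[:1]: p=pt(c,*d['centre']);print(d,ch(p))
cv2.imwrite('pics/s3.png',cv2.resize(c['frame'][120:320,130:360],None,fx=2,fy=2)[:,:,::-1])
```

```text
3.775 [-120.   -86.2   -6.9] [ 0.35914959 -0.36312357  8.28603938]
{'centre': [249.7, 227.1], 'confidence': 0.85} [-111.9  -91.2   -3. ]
```

View pics/s3.png

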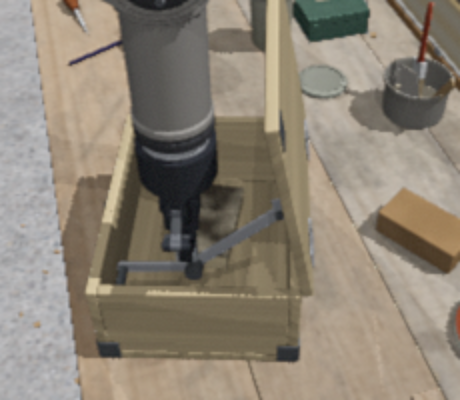

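The picture shows the knuckle pushed down below the bars' straight line and the lid leaning slightly forward, so the stay is broken. Next I lift off and go over behind the lid.

Request:
{"api": "jog_arm", "payload": {"plan": [{"tx": 0.01,"ty": 0,"tz": -0.15,"ax": 0,"ay": 0,"az": 0},{"tx": 0.06,"ty": 0,"tz": -0.4,"ax": 0,"ay": 0,"az": 0},{"tx": 0.1,"ty": 0,"tz": -0.65,"ax": 0,"ay": 0,"az": 0},{"tx": 0.1,"ty": 0,"tz": -0.87,"ax": 0,"ay": 0,"az": 0},{"tx": 0.1,"ty": 0,"tz": -1,"ax": 0,"ay": 0,"az": 0}]}}

```text
time_s: 4.5
tool_pos: [0.4679, -0.0067, 0.3137]
tool_rot: [[-0.952, 0.306, 0.0], [0.306, 0.952, 0.001], [0.0, 0.001, -1.0]]
ft_force: [0.0, -0.5, 0.5]
width: 0.0001
gripper_force: 0.0
```

Request:
{"api": "jog_arm", "payload": {"plan": [{"tx": 0,"ty": 0.05,"tz": -0.1,"ax": 0,"ay": 0,"az": 0},{"tx": 0,"ty": 0.15,"tz": -0.22,"ax": 0,"ay": 0,"az": 0},{"tx": 0,"ty": 0.26,"tz": -0.32,"ax": 0,"ay": 0,"az": 0},{"tx": -0.1,"ty": 0.36,"tz": -0.36,"ax": 0,"ay": 0,"az": 0},{"tx": -0.2,"ty": 0.43,"tz": -0.36,"ax": 0,"ay": 0,"az": 0}]}}

```text
time_s: 5.12
tool_pos: [0.5328, 0.0642, 0.3838]
tool_rot: [[-0.953, 0.304, -0.002], [0.304, 0.953, 0.001], [0.002, -0.0, -1.0]]
ft_force: [-0.0, -0.1, -0.0]
width: 0.0003
gripper_force: 0.0
```

```bash
cat >> h.py <<'E'
def lid(c):
    P=cloud(c).reshape(-1,3)-H; Q=np.c_[P@X,P@Y,P[:,2]]*1e3
    return Q
E
python3 - <<'E'
from h import *
o=get_obs();print(o['time_s'],ch(o['tool_pos']),o['ft_force'],o['joint_pos'])
c=look('scene');Q=lid(c)
for y0 in (-120,120,60):
  m=(abs(Q[:,1]-y0)<15)&(Q[:,2]>120)&(Q[:,2]<215)&(Q[:,0]>-80)&(Q[:,0]<30); q=Q[m]
  print(y0,len(q),np.degrees(np.arctan2(q[:,2],-q[:,0])).round(1)[::max(1,len(q)//8)],np.nanmax(q[:,2]))
E
```

```text
5.125 [-101.5    0.8  263.8] [-0.02624347 -0.11019958 -0.02989123] [-28.33993647  15.45659853  27.24541232  70.28174173  -7.08151326
  95.97828974  69.64426029]
-120 486 [79.5 79.3 79.8 79.9 79.6 79.7 79.8 80.1 80.3] 214.87518830373048
120 301 [79.4 79.7 79.7 79.8 79.6 79.6 79.9 80.4 79.9] 214.87403236703844
60 313 [79.6 79.5 79.8 79.6 79.5 79.6 79.8 79.2 79.3] 214.91353638779205
```

Request:
{"api": "jog_arm", "payload": {"plan": [{"tx": -0.18,"ty": 0,"tz": 0,"ax": 0,"ay": 0,"az": 0},{"tx": -0.4,"ty": 0,"tz": 0,"ax": 0,"ay": 0,"az": 0},{"tx": -0.55,"ty": 0,"tz": 0,"ax": 0,"ay": 0,"az": 0},{"tx": -0.6,"ty": 0,"tz": 0,"ax": 0,"ay": 0,"az": 0},{"tx": -0.6,"ty": 0,"tz": 0.1,"ax": 0,"ay": 0,"az": 0}]}}

```text
time_s: 5.8
tool_pos: [0.6475, 0.0249, 0.3631]
tool_rot: [[-0.952, 0.307, -0.001], [0.307, 0.952, -0.001], [0.001, -0.001, -1.0]]
ft_force: [0.2, -1.0, -0.6]
width: -0.0
gripper_force: 0.0
```

```bash
cat >> h.py <<'E'
def con(th,r=195):
    t=np.radians(th); return np.array([-r*np.cos(t)+12*np.sin(t)+11,0,r*np.sin(t)+12*np.cos(t)])
E
python3 - <<'E'
from h import *
o=get_obs();print(o['time_s'],ch(o['tool_pos']),o['ft_force'],o['joint_pos'])
for t in (79.7,75,70,60,50,40,30,20,15,10,5,0): print(t,con(t).round(1))
E
```

```text
5.8 [ 19.8  -1.5 243.1] [ 0.20947536 -0.99655851 -0.62808474] [-17.64699189  31.15549253  28.34309873  51.60758962 -14.3715107
 100.11768628  76.66467161]
79.7 [-12.1   0.  194. ]
75 [-27.9   0.  191.5]
70 [-44.4   0.  187.3]
60 [-76.1   0.  174.9]
50 [-105.2    0.   157.1]
40 [-130.7    0.   134.5]
30 [-151.9    0.   107.9]
20 [-168.1    0.    78. ]
15 [-174.2    0.    62.1]
10 [-179.     0.    45.7]
5 [-182.2    0.    28.9]
0 [-184.    0.   12.]
```

Request:
{"api": "jog_arm", "payload": {"plan": [{"tx": 0,"ty": 0,"tz": 0.1,"ax": 0,"ay": 0,"az": 0},{"tx": 0,"ty": 0,"tz": 0.2,"ax": 0,"ay": 0,"az": 0},{"tx": 0,"ty": 0,"tz": 0.245,"ax": 0,"ay": 0,"az": 0},{"tx": 0.06,"ty": 0,"tz": 0.245,"ax": 0,"ay": 0,"az": 0},{"tx": 0.12,"ty": 0,"tz": 0.245,"ax": 0,"ay": 0,"az": 0}]}}

```text
time_s: 6.42
tool_pos: [0.6234, 0.0334, 0.3147]
tool_rot: [[-0.952, 0.306, -0.002], [0.306, 0.952, -0.0], [0.002, -0.001, -1.0]]
ft_force: [0.6, -0.1, 0.5]
width: -0.0
gripper_force: 0.0
```

Request:
{"api": "jog_arm", "payload": {"plan": [{"tx": 0.03,"ty": 0,"tz": 0,"ax": 0,"ay": 0,"az": 0},{"tx": 0.06,"ty": 0,"tz": 0,"ax": 0,"ay": 0,"az": 0},{"tx": 0.1,"ty": 0,"tz": 0.005,"ax": 0,"ay": 0,"az": 0},{"tx": 0.14,"ty": 0,"tz": 0.01,"ax": 0,"ay": 0,"az": 0},{"tx": 0.18,"ty": 0,"tz": 0.02,"ax": 0,"ay": 0,"az": 0}]}}

```text
time_s: 7.05
tool_pos: [0.5896, 0.0444, 0.3113]
tool_rot: [[-0.952, 0.306, 0.001], [0.306, 0.952, -0.0], [-0.001, -0.0, -1.0]]
ft_force: [3.9, -1.0, -0.6]
width: 0.0
gripper_force: 1.5
```

```bash
cat >> h.py <<'E'
def st():
    o=get_obs();print(o['time_s'],ch(o['tool_pos']),o['ft_force'].round(1))
    Q=lid(look('scene'))
    from collections import Counter
    m=(abs(abs(Q[:,1])-110)<25)&(Q[:,0]>-240)&(Q[:,0]<30)&(np.hypot(Q[:,0],Q[:,2])>120)&(np.hypot(Q[:,0],Q[:,2])<222)&(Q[:,2]>8)
    q=Q[m]; t=np.degrees(np.arctan2(q[:,2],-q[:,0])); print('lid',np.percentile(t,[10,50,90]).round(1),len(t))
E
python3 -c "
from h import *
st()"
```

```text
7.05 [-41.3  -0.7 191.3] [ 3.9 -1.  -0.6]
lid [71.1 71.3 71.5] 1059
```

Request:
{"api": "jog_arm", "payload": {"plan": [{"tx": 0.035,"ty": 0,"tz": 0.015,"ax": 0,"ay": 0,"az": 0},{"tx": 0.07,"ty": 0,"tz": 0.03,"ax": 0,"ay": 0,"az": 0},{"tx": 0.105,"ty": 0,"tz": 0.045,"ax": 0,"ay": 0,"az": 0},{"tx": 0.14,"ty": 0,"tz": 0.06,"ax": 0,"ay": 0,"az": 0},{"tx": 0.175,"ty": 0,"tz": 0.08,"ax": 0,"ay": 0,"az": 0}]}}

```text
time_s: 7.72
tool_pos: [0.5559, 0.0556, 0.2952]
tool_rot: [[-0.952, 0.305, -0.0], [0.305, 0.952, 0.0], [0.0, 0.0, -1.0]]
ft_force: [0.3, -1.5, 3.9]
width: -0.0002
gripper_force: 1.5
```

Request:
{"api": "jog_arm", "payload": {"plan": [{"tx": 0.03,"ty": 0,"tz": 0.016,"ax": 0,"ay": 0,"az": 0},{"tx": 0.06,"ty": 0,"tz": 0.033,"ax": 0,"ay": 0,"az": 0},{"tx": 0.09,"ty": 0,"tz": 0.05,"ax": 0,"ay": 0,"az": 0},{"tx": 0.118,"ty": 0,"tz": 0.069,"ax": 0,"ay": 0,"az": 0},{"tx": 0.146,"ty": 0,"tz": 0.089,"ax": 0,"ay": 0,"az": 0}]}}

```text
time_s: 8.35
tool_pos: [0.5282, 0.0645, 0.2772]
tool_rot: [[-0.952, 0.306, -0.0], [0.306, 0.952, 0.0], [0.0, 0.0, -1.0]]
ft_force: [1.0, 0.2, 3.5]
width: 0.0001
gripper_force: 1.3
```

```bash
python3 -c "
from h import *
st()"
```

```text
8.35 [-105.9   -0.4  157.2] [1.  0.2 3.5]
lid [50.  50.1 50.1] 67
```

Request:
{"api": "jog_arm", "payload": {"plan": [{"tx": 0.027,"ty": 0,"tz": 0.021,"ax": 0,"ay": 0,"az": 0},{"tx": 0.054,"ty": 0,"tz": 0.043,"ax": 0,"ay": 0,"az": 0},{"tx": 0.079,"ty": 0,"tz": 0.066,"ax": 0,"ay": 0,"az": 0},{"tx": 0.104,"ty": 0,"tz": 0.089,"ax": 0,"ay": 0,"az": 0},{"tx": 0.128,"ty": 0,"tz": 0.113,"ax": 0,"ay": 0,"az": 0}]}}

```text
time_s: 9.02
tool_pos: [0.504, 0.0723, 0.2546]
tool_rot: [[-0.952, 0.306, -0.0], [0.306, 0.952, 0.0], [0.0, 0.0, -1.0]]
ft_force: [2.3, 0.7, 1.0]
width: 0.0002
gripper_force: 1.1
```

Request:
{"api": "jog_arm", "payload": {"plan": [{"tx": 0.023,"ty": 0,"tz": 0.025,"ax": 0,"ay": 0,"az": 0},{"tx": 0.046,"ty": 0,"tz": 0.051,"ax": 0,"ay": 0,"az": 0},{"tx": 0.067,"ty": 0,"tz": 0.078,"ax": 0,"ay": 0,"az": 0},{"tx": 0.087,"ty": 0,"tz": 0.105,"ax": 0,"ay": 0,"az": 0},{"tx": 0.106,"ty": 0,"tz": 0.133,"ax": 0,"ay": 0,"az": 0}]}}

```text
time_s: 9.65
tool_pos: [0.4837, 0.0787, 0.2279]
tool_rot: [[-0.952, 0.306, -0.0], [0.306, 0.952, 0.0], [0.001, 0.0, -1.0]]
ft_force: [0.1, 1.2, 1.2]
width: -0.0003
gripper_force: 1.0
```

Request:
{"api": "jog_arm", "payload": {"plan": [{"tx": 0.018,"ty": 0,"tz": 0.029,"ax": 0,"ay": 0,"az": 0},{"tx": 0.035,"ty": 0,"tz": 0.058,"ax": 0,"ay": 0,"az": 0},{"tx": 0.051,"ty": 0,"tz": 0.088,"ax": 0,"ay": 0,"az": 0},{"tx": 0.067,"ty": 0,"tz": 0.119,"ax": 0,"ay": 0,"az": 0},{"tx": 0.081,"ty": 0,"tz": 0.15,"ax": 0,"ay": 0,"az": 0}]}}

```text
time_s: 10.28
tool_pos: [0.4683, 0.0834, 0.1978]
tool_rot: [[-0.952, 0.306, -0.0], [0.306, 0.952, -0.0], [0.0, -0.0, -1.0]]
ft_force: [-1.0, 0.8, 2.3]
width: -0.0
gripper_force: 0.9
```

```bash
python3 -c "
from h import *
st()"
```

```text
10.275 [-168.7   -0.7   77.8] [-1.   0.8  2.3]
lid [23.2 23.7 24.8] 1188
```

Request:
{"api": "jog_arm", "payload": {"plan": [{"tx": 0.01,"ty": 0,"tz": 0.027,"ax": 0,"ay": 0,"az": 0},{"tx": 0.02,"ty": 0,"tz": 0.053,"ax": 0,"ay": 0,"az": 0},{"tx": 0.03,"ty": 0,"tz": 0.079,"ax": 0,"ay": 0,"az": 0},{"tx": 0.038,"ty": 0,"tz": 0.104,"ax": 0,"ay": 0,"az": 0},{"tx": 0.045,"ty": 0,"tz": 0.128,"ax": 0,"ay": 0,"az": 0}]}}

```text
time_s: 10.95
tool_pos: [0.4601, 0.086, 0.1723]
tool_rot: [[-0.952, 0.306, -0.0], [0.306, 0.952, -0.0], [-0.0, -0.0, -1.0]]
ft_force: [-0.4, -0.2, 1.8]
width: -0.0003
gripper_force: 0.8
```

Request:
{"api": "jog_arm", "payload": {"plan": [{"tx": 0.005,"ty": 0,"tz": 0.02,"ax": 0,"ay": 0,"az": 0},{"tx": 0.01,"ty": 0,"tz": 0.04,"ax": 0,"ay": 0,"az": 0},{"tx": 0.015,"ty": 0,"tz": 0.06,"ax": 0,"ay": 0,"az": 0},{"tx": 0.019,"ty": 0,"tz": 0.08,"ax": 0,"ay": 0,"az": 0},{"tx": 0.022,"ty": 0,"tz": 0.1,"ax": 0,"ay": 0,"az": 0}]}}

```text
time_s: 11.58
tool_pos: [0.4558, 0.0874, 0.1524]
tool_rot: [[-0.952, 0.306, -0.0], [0.306, 0.952, -0.0], [0.0, -0.0, -1.0]]
ft_force: [-1.3, -1.0, 1.2]
width: -0.0005
gripper_force: 0.8
```

Request:
{"api": "jog_arm", "payload": {"plan": [{"tx": 0.002,"ty": 0,"tz": 0.012,"ax": 0,"ay": 0,"az": 0},{"tx": 0.004,"ty": 0,"tz": 0.024,"ax": 0,"ay": 0,"az": 0},{"tx": 0.005,"ty": 0,"tz": 0.036,"ax": 0,"ay": 0,"az": 0},{"tx": 0.006,"ty": 0,"tz": 0.048,"ax": 0,"ay": 0,"az": 0},{"tx": 0.007,"ty": 0,"tz": 0.06,"ax": 0,"ay": 0,"az": 0}]}}

```text
time_s: 12.2
tool_pos: [0.4544, 0.0881, 0.1405]
tool_rot: [[-0.952, 0.306, -0.0], [0.306, 0.952, 0.0], [0.0, 0.0, -1.0]]
ft_force: [-0.9, -1.1, 1.3]
width: 0.0001
gripper_force: 0.8
```

```bash
python3 -c "
from h import *
o=get_obs();print(o['time_s'],ch(o['tool_pos']),o['ft_force'].round(1))"
```

```text
12.2 [-183.4   -0.5   20.5] [-0.9 -1.1  1.3]
```

About 8 mm left, so I go slowly until the force rises.

Request:
{"api": "jog_arm", "payload": {"plan": [{"tx": 0,"ty": 0,"tz": 0.008,"ax": 0,"ay": 0,"az": 0},{"tx": 0,"ty": 0,"tz": 0.016,"ax": 0,"ay": 0,"az": 0},{"tx": 0,"ty": 0,"tz": 0.024,"ax": 0,"ay": 0,"az": 0},{"tx": 0,"ty": 0,"tz": 0.032,"ax": 0,"ay": 0,"az": 0},{"tx": 0,"ty": 0,"tz": 0.038,"ax": 0,"ay": 0,"az": 0}]}}

```text
time_s: 12.82
tool_pos: [0.4546, 0.0883, 0.133]
tool_rot: [[-0.952, 0.306, 0.0], [0.306, 0.952, 0.0], [0.0, 0.0, -1.0]]
ft_force: [-0.5, 0.3, 1.8]
width: -0.0
gripper_force: 0.8
```

Request:
{"api": "jog_arm", "payload": {"plan": [{"tx": 0,"ty": 0,"tz": 0.004,"ax": 0,"ay": 0,"az": 0},{"tx": 0,"ty": 0,"tz": 0.008,"ax": 0,"ay": 0,"az": 0},{"tx": 0,"ty": 0,"tz": 0.012,"ax": 0,"ay": 0,"az": 0},{"tx": 0,"ty": 0,"tz": 0.014,"ax": 0,"ay": 0,"az": 0},{"tx": 0,"ty": 0,"tz": 0.014,"ax": 0,"ay": 0,"az": 0}]}}

```text
time_s: 13.45
tool_pos: [0.4547, 0.0883, 0.132]
tool_rot: [[-0.952, 0.306, 0.0], [0.306, 0.952, 0.001], [0.0, 0.001, -1.0]]
ft_force: [-5.2, -0.2, 13.6]
width: 0.0
gripper_force: 6.3
```

Firm contact at 13.6 N with the lid top at z = 0.132, so the lid is seated. Retreat and check.

Request:
{"api": "jog_arm", "payload": {"plan": [{"tx": 0,"ty": 0,"tz": -0.02,"ax": 0,"ay": 0,"az": 0},{"tx": 0,"ty": 0,"tz": -0.1,"ax": 0,"ay": 0,"az": 0},{"tx": 0,"ty": 0,"tz": -0.3,"ax": 0,"ay": 0,"az": 0},{"tx": 0,"ty": 0,"tz": -0.45,"ax": 0,"ay": 0,"az": 0},{"tx": 0,"ty": 0,"tz": -0.5,"ax": 0,"ay": 0,"az": 0}]}}

```text
time_s: 14.08
tool_pos: [0.4561, 0.0879, 0.2319]
tool_rot: [[-0.952, 0.306, 0.004], [0.306, 0.952, 0.001], [-0.004, 0.002, -1.0]]
ft_force: [-0.3, 0.4, -0.5]
width: 0.0003
gripper_force: 0.0
```

Run:
```python
from h import *
c=look('side','s4.png');Q=lid(c)
for x0 in (-20,-60,-110,-160,-210):
    m=(abs(Q[:,0]-x0)<8)&(abs(Q[:,1]+100)<30)&(Q[:,2]>-30)&(Q[:,2]<60);print(x0,np.nanmedian(Q[m,2]),m.sum())
```

```text
-20 13.353387530053107 188
-60 12.59854682761652 183
-110 12.546628750984002 181
-160 12.465996384047106 177
-210 12.964521627168546 175
```

View pics/s4.png

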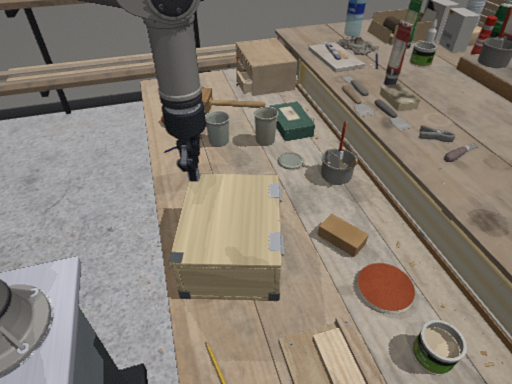

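The picture shows the lid flat on the box (columns 175–285, rows 175–270), level at about 12.5 mm above the rim, with the gripper clear.

```bash
python3 -c "
from cell import *
print(sign_off())"
```

```text
the job is handed in; nothing more can be done
None
```

The stay is broken and the lid was lowered slowly until fully shut; it lies level on the rim with the gripper clear, and I handed the job in at about 14 s.

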